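Sort the stripped-down gas rig's parts by kind and thread hand

ROBOT

A 6-joint arm with a two-finger parallel gripper is mounted at the origin on the work surface. World frame = base frame: x ahead of the robot, y to its left, z up, the work surface at z = 0. Lengths are in mm, angles in rad, forces in N, time in s.
With the tool pointing down it reaches from about 350 to 975 mm from the base axis. Payload 7.1 kg.
Tool frame: the origin (TCP) lies midway between the tips of the shut fingers; the grasp point (between the pads) lies 19 mm behind it (ctrl.hold_point_z is the distance from the TCP to the grasp point, in mm); z points along the fingers, y is the direction in which the jaws open and shut (so a half turn about z gives the same grasp; the last joint's range is limited). The gripper opens to 88 mm and grips with 3 to 60 N. Pads are 20 mm wide; open, the fingers measure 115 mm over their backs; the gripper's body (75 mm by 178 mm) begins 61 mm behind the grasp point.
Start: joints at [1.12, 0.423, 1.63, -0, 1.089, -0.019], TCP at [261.534, 567.631, 222.675] pointing down, gripper open.
Joint ranges: [-3, 3], [-0.9, 2.11], [0.09, 2.58], [-1.31, 4.45], [0.11, 2.69], [-2.54, 2.54]. Speed limits (rad/s): [2.39, 2.39, 3.01, 3.14, 3.14, 3.14].

INTERFACE

Orientations are given as a rotation vector (axis times angle).
In Python, from workcell import ctrl, eyes gives the robot as it stands.
- The arm moves only by the tool move_arm, never from a script. Its argument "deltas" is a list of rows, each a list of 6 numbers: the shift along the tool's x, y, z in mm, then the turn, a rotation vector about the tool's x, y, z in rad. A call has 1 to 5 rows; each row shifts and turns the pose as measured when the row begins, along the tool's axes as they then stand; what a row does not reach is not made up. A row lasts 1/12 s, in which the tool goes at most 41.7 mm and 7.16 degrees, less where a joint would pass 70% of its speed; a pose out of reach is approached as far as the arm can. A call is refused whole if a number of a shift passes 41.7 or a number of a turn 0.125, either way. A call with a gripper value outside its range is refused whole. "hand" is the closure, from -1 (fully open) to 1 (shut), set as the call begins (left out, the last holds). The fingers move at their own pace and stop on an object; the grip force is fixed at half the most. Time passes only in rows, so rows that do not move let the fingers close. It gives the time, the measured TCP pose, the force and the opening at its end, in the units of the state.
- ctrl.get_obs(): the state, without advancing time (a new reading comes with each control period).
- eyes.get_image(name): name is "side" or "top"; returns a dict with "frame" (400x640x3 uint8, red, green, blue), "range_z" (400x640 float32, mm along the optical axis (not along the pixel's ray), 0 where there is no reading), "fx", "fy", "cx", "cy" (pixels), "cam_to_world" (4x4, takes a point from camera to world coordinates). Camera axes: x right, y down, z forward; pixel columns grow to the right and rows downward; lengths in mm; the calibration is good to about 2 mm. A picture is of the moment at which its call begins.
- ctrl.close_job(): hands the job in, once; it reports no verdict.
The state is a dict: "t": time; "qpos": joint angles; "qvel": joint speeds; "joint_torque": joint torques, N m; "ee_pos": TCP position; "orientation": TCP orientation; "ft_force": force on the tool from outside, world axes, zero at the start; "moment": the same for the moment, N m; "width": finger opening in mm.
Only numpy, scipy, OpenCV 4.12 (cv2) and the standard library are available. Lean on these libraries where they do the work, as an engineer would, in place of code of your own. Each camera call takes 0.05 s, during which the arm holds its last target.

TASK

The gas rig has been taken apart: sort its five parts into the trays. Both metal lattice inserts go in the blue tray, the left-hand-thread fuel fitting (brass with the red ring and notched hexagon) in the red tray, and both right-hand-thread fittings (plain brass) in the grey tray. Leave every part standing upright on its tray's floor, with nothing stacked or leaning, and do not disturb the amber jar or the steel cup.

Things in the scene. Friction and masses are not known exactly. Their poses are not given: they have to be found in the camera images.
- lattice_1: Printed metal lattice insert: an upright silvery-grey block with an open criss-cross lattice over a dark core, 50 mm (its x) by 24 mm (its y) by 58 mm tall (its z, up), about 0.16 kg. Solid to the touch, flat sides. Origin at the centre of its underside. Starts standing upright on the bench, at any of the five part places, its y axis within 52 degrees of the world y axis.
- lattice_2: Printed metal lattice insert: an upright silvery-grey block with an open criss-cross lattice over a dark core, 50 mm (its x) by 24 mm (its y) by 58 mm tall (its z, up), about 0.16 kg. Solid to the touch, flat sides. Origin at the centre of its underside. Starts standing upright on the bench, at any of the five part places, its y axis within 52 degrees of the world y axis.
- fitting_left: Brass gas fitting with a left-hand thread (for fuel gas): red ring lying on top of its hexagon, red top face, and dark notches in the hexagon's corners. It stands upright on its hexagon (46 mm across corners, 16 mm high); above that a round threaded shank 26 mm in diameter goes up to 60 mm total height. About 0.24 kg. Origin at the centre of its underside, z up along the shank; its yaw does not matter. Starts standing on the bench at any of the five part places.
- fitting_right_1: Brass gas fitting with a right-hand thread: all brass, hexagon plain and ungrooved, black bore at the top, no red anywhere. It stands upright on its hexagon (46 mm across corners, 16 mm high); above that a round threaded shank 26 mm in diameter goes up to 60 mm total height. About 0.24 kg. Origin at the centre of its underside, z up along the shank; its yaw does not matter. Starts standing on the bench at any of the five part places.
- fitting_right_2: Brass gas fitting with a right-hand thread: all brass, hexagon plain and ungrooved, black bore at the top, no red anywhere. It stands upright on its hexagon (46 mm across corners, 16 mm high); above that a round threaded shank 26 mm in diameter goes up to 60 mm total height. About 0.24 kg. Origin at the centre of its underside, z up along the shank; its yaw does not matter. Starts standing on the bench at any of the five part places.
- tray_blue: Blue open tray, 110 mm (its x) by 170 mm (its y) outside, 22 mm high, walls 4 mm thick, flat inner floor 4 mm above the bench, so 102 by 162 mm inside. Fixed to the bench. Origin at the centre of its underside, z up; may lie at any of three places, its x axis turned up to 17 degrees from the world x axis.
- tray_red: Red open tray, 110 mm (its x) by 170 mm (its y) outside, 22 mm high, walls 4 mm thick, flat inner floor 4 mm above the bench, so 102 by 162 mm inside. Fixed to the bench. Origin at the centre of its underside, z up; may lie at any of three places, its x axis turned up to 17 degrees from the world x axis.
- tray_grey: Grey open tray, 110 mm (its x) by 170 mm (its y) outside, 22 mm high, walls 4 mm thick, flat inner floor 4 mm above the bench, so 102 by 162 mm inside. Fixed to the bench. Origin at the centre of its underside, z up; may lie at any of three places, its x axis turned up to 17 degrees from the world x axis.
- amber_jar: Bystander: loose amber glass jar with a white cap, 56 mm in diameter, 75 mm tall, standing on the bench beyond the trays. Origin at the centre of its underside, z up.
- steel_cup: Bystander: loose open steel cup, 60 mm in diameter, 70 mm tall, standing on the bench beyond the trays. Origin at the centre of its underside, z up. (A heating controller, 230 by 220 mm and 134 mm tall, is fixed on the bench far to the robot's left, about 0.24 m ahead and 0.61 m to the left; it is outside the work.)
Mind the look-alikes: they are no part of the job. Leave any green or pink look-alike of the lattice_1 alone.

How it is judged (in metres and radians):
At the end, for the whole second after the job is handed in: Lattice inserts in the blue tray, left-hand fitting in the red, right-hand fittings in the grey: each origin inside its tray (within 51 mm along x, 81 mm along y of its centre), under 10 mm above the tray's underside, upright within 0.15 rad, released, at rest (under 0.02 m/s) (x of lattice_1 in the frame of tray_blue between -0.051 and 0.051 m and y of lattice_1 in the frame of tray_blue between -0.081 and 0.081 m and z of each of lattice_1, lattice_2 in the frame of tray_blue below 0.01 m and angle between each of lattice_1, lattice_2, fitting_left, fitting_right_1, fitting_right_2's own z axis and vertical below 0.15 rad and linear speed of each of lattice_1, lattice_2, fitting_left, fitting_right_1, fitting_right_2 below 0.02 m/s and x of lattice_2 in the frame of tray_blue between -0.051 and 0.051 m and y of lattice_2 in the frame of tray_blue between -0.081 and 0.081 m and x of fitting_left in the frame of tray_red between -0.051 and 0.051 m and y of fitting_left in the frame of tray_red between -0.081 and 0.081 m and z of fitting_left in the frame of tray_red below 0.01 m and x of fitting_right_1 in the frame of tray_grey between -0.051 and 0.051 m and y of fitting_right_1 in the frame of tray_grey between -0.081 and 0.081 m and z of each of fitting_right_1, fitting_right_2 in the frame of tray_grey below 0.01 m and x of fitting_right_2 in the frame of tray_grey between -0.051 and 0.051 m and y of fitting_right_2 in the frame of tray_grey between -0.081 and 0.081 m); the robot touches nothing.
It fails at once if the amber jar is pushed more than 20 mm or tipped (distance of amber_jar from where it was at the start of the episode above 0.02 m or angle between amber_jar's own z axis and vertical above 0.35 rad).
It fails at once if the steel cup is pushed more than 20 mm or tipped (distance of steel_cup from where it was at the start of the episode above 0.02 m or angle between steel_cup's own z axis and vertical above 0.35 rad).
It also fails if it takes over 128 s, if anything falls off the work surface, if the arm or the gripper's body presses on something with over 40 N, if the wrist force passes 120 N, or if a joint passes its speed limit or range.

## Working session

There is one attempt and no reset: what is moved stays moved. The work goes in short steps, Python scripts to look and compute and a tool call to move; the robot and the scene stay as the last step left them, time stands still between calls to the robot, and variables do not carry over. Pictures are saved under pics/ and viewed, and the job is handed in when it is done.

Besides the shell and the picture viewer there is one more tool, called as name([rows], argument=value, ...), one row to a line, values as JSON. move_arm: Moves the arm, as the interface text tells. Its arguments: {"type":"object","properties":{"deltas":{"type":"array"},"hand":{"type":"number"}},"required":["deltas"]}

```bash
mkdir -p pics; ls
python3 - <<'E'
from workcell import ctrl, eyes
import cv2,numpy as np
print(ctrl.get_obs())
for n in ("top","side"):
    d=eyes.get_image(n); np.savez(f"pics/{n}0.npz",**d)
    cv2.imwrite(f"pics/{n}0.png",d["frame"][:,:,::-1])
    print(n,d["fx"],d["cx"],d["cy"],d["cam_to_world"])
E
```

```text
pics
{'t': 0.0, 'qpos': array([ 1.12002171e+00,  4.23826599e-01,  1.63068841e+00, -2.42262180e-05,
        1.08860928e+00, -1.90301887e-02]), 'qvel': array([-0.00129129, -0.00038787, -0.00052337, -0.00071643, -0.00101552,
       -0.00034776]), 'joint_torque': array([ 1.49282765e-03, -5.44633913e+01, -2.73663318e+01,  6.43277471e-02,
        2.28084368e-02, -1.05056843e-04]), 'ee_pos': array([261.29051858, 567.14384375, 221.91122222]), 'orientation': array([-6.72838179e-01, -3.06835119e+00,  2.34739836e-03]), 'ft_force': array([-0.5070197 ,  0.44784444,  0.39588367]), 'moment': array([-0.03350413,  0.00158152, -0.03534502]), 'width': 88.04230086240179}
top 414.0232455599857 315.74050059048267 198.76991473985785 [[ 1.83249874e-02 -9.85130209e-01  1.70829347e-01  3.73612009e+02]
 [-9.99773589e-01 -1.99026244e-02 -7.52703285e-03  1.99989679e+01]
 [ 1.08150598e-02 -1.70652736e-01 -9.85271880e-01  1.14525413e+03]
 [ 0.00000000e+00  0.00000000e+00  0.00000000e+00  1.00000000e+00]]
side 493.3879367350564 322.2589956277462 198.02063082665504 [[ 7.94543233e-01 -4.52392935e-01  4.05020596e-01  1.10848538e+02]
 [-6.07205388e-01 -5.90168501e-01  5.31980035e-01 -5.93818958e+02]
 [-1.63361143e-03 -6.68611825e-01 -7.43609816e-01  8.40129046e+02]
 [ 0.00000000e+00  0.00000000e+00  0.00000000e+00  1.00000000e+00]]
```

View pics/top0.png

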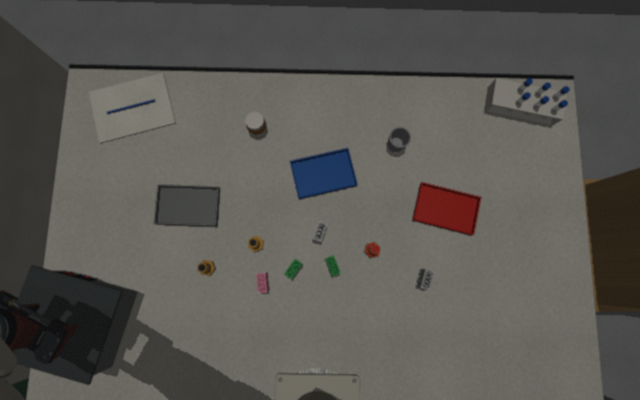

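View pics/side0.png

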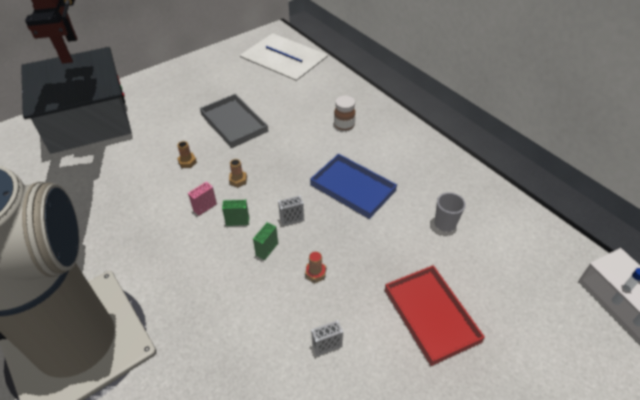

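The top picture shows:
- Plain brass fittings at (206,268) and (256,243).
- The red-ringed fitting at (372,250).
- Silver lattices at (320,233) and (424,280).
- Look-alikes to leave alone: pink (263,283), green (294,269) and green (333,266).
- Trays: grey (188,206), blue (324,174), red (447,209).
- Jar (256,123) and cup (398,140).

Next I'll measure these and enlarge a crop to confirm them.

```bash
cat > h.py <<'E'
import numpy as np,cv2
def cloud(d):
    z=d["range_z"].astype(float);h,w=z.shape
    u,v=np.meshgrid(np.arange(w),np.arange(h))
    P=np.stack([(u-d["cx"])/d["fx"]*z,(v-d["cy"])/d["fy"]*z,z,np.ones_like(z)],-1)
    P=P@np.array(d["cam_to_world"]).T
    P[z<=0]=np.nan
    return P[...,:3]
E
python3 - <<'E'
import numpy as np,cv2
from h import cloud
T=dict(np.load("pics/top0.npz")); S=dict(np.load("pics/side0.npz"))
C={"top":cloud(T),"side":cloud(S)}; F={"top":T["frame"],"side":S["frame"]}
for n in C:
    P=C[n]
    m=(P[...,2]>25)&(P[...,2]<110)&(P[...,0]>150)&(P[...,0]<900)&(abs(P[...,1])<450)
    k,l,st,c=cv2.connectedComponentsWithStats(m.astype(np.uint8))
    for i in range(1,k):
        if st[i,4]<15: continue
        mm=l==i; zt=np.nanpercentile(P[mm][:,2],90)
        mt=mm&(P[...,2]>zt-7)
        q=P[mt]; r=cv2.minAreaRect(q[:,:2].astype(np.float32))
        col=F[n][mm].mean(0).astype(int)
        print(n,c[i].astype(int),st[i,4],"ztop",round(zt),"mean",q[:,:2].mean(0).round(),"rect",np.round(r[0]),np.round(r[1]),round(r[2],1),col)
    # trays
    f=F[n].astype(int); 
    hsv=cv2.cvtColor(F[n],cv2.COLOR_RGB2HSV)
    for name,m in (("blue",(hsv[...,0]>100)&(hsv[...,0]<130)&(hsv[...,1]>120)),("red",((hsv[...,0]<8)|(hsv[...,0]>172))&(hsv[...,1]>150)),("grey",(hsv[...,2]<110)&(P[...,2]<35)&(P[...,2]>-8)&(P[...,1]>200)&(P[...,0]>400))):
        k,l,st,c=cv2.connectedComponentsWithStats((m&(P[...,2]<40)).astype(np.uint8))
        i=1+np.argmax(st[1:,4]); q=P[l==i]
        r=cv2.minAreaRect(q[:,:2].astype(np.float32))
        print(n,name,c[i].astype(int),st[i,4],np.round(r[0]),np.round(r[1]),round(r[2],1),"z",np.percentile(q[:,2],[5,50,95]).round(1))
b=C["top"][300:330,200:380,2]; print("bench z",np.nanmedian(C["top"][320:360,300:600,2]),np.nanmedian(C["side"][150:300,500:560,2]))
cv2.imwrite("pics/crop_top.png",cv2.resize(T["frame"][215:305,180:450,::-1],None,fx=2.9,fy=2.9,interpolation=cv2.INTER_CUBIC)*1)
cv2.imwrite("pics/crop_side.png",cv2.resize(S["frame"][130:360,160:360,::-1],None,fx=2.6,fy=2.6,interpolation=cv2.INTER_CUBIC))
E
```

```text
top [255 123] 401 ztop 77 mean [773. 184.] rect [774. 184.] [49. 47.] 44.4 [100  95  87]
top [399 137] 305 ztop 70 mean [ 737. -214.] rect [ 736. -212.] [58. 58.] 49.1 [58 57 57]
top [319 231] 177 ztop 60 mean [477.   1.] rect [477.   1.] [24. 50.] 71.2 [87 87 85]
top [253 242] 93 ztop 63 mean [444. 174.] rect [444. 175.] [21. 23.] 1.4 [73 57 35]
top [373 248] 93 ztop 63 mean [ 433. -144.] rect [ 433. -144.] [24. 24.] 86.2 [106  42  31]
top [332 265] 181 ztop 60 mean [389. -35.] rect [389. -35.] [50. 24.] 22.6 [38 81 46]
top [292 268] 184 ztop 59 mean [379.  69.] rect [379.  69.] [24. 50.] 55.5 [42 84 50]
top [202 266] 113 ztop 63 mean [377. 303.] rect [377. 303.] [25. 23.] 69.8 [66 52 33]
top [425 278] 234 ztop 60 mean [ 358. -280.] rect [ 358. -280.] [25. 50.] 72.8 [75 75 73]
top [261 282] 201 ztop 60 mean [342. 148.] rect [342. 149.] [50. 24.] 7.4 [119  76  86]
top blue [323 173] 2233 [644.  -8.] [109. 165.] 14.0 z [ 0.2  4.3 19.5]
top red [446 208] 2355 [ 550. -349.] [169. 108.] 76.7 z [ 0.5  4.3 21. ]
top grey [143 214] 10049 [513. 478.] [553. 241.] 87.9 z [-3.5  0.6  8.3]
side 
[... 464 characters left out ...]
 58 mean [476.  -3.] rect [476.  -2.] [27. 50.] 71.4 [108 109 109]
side [234 208] 437 ztop 58 mean [379.  65.] rect [379.  66.] [27. 50.] 54.3 [60 95 64]
side [265 236] 456 ztop 58 mean [388. -38.] rect [388. -38.] [52. 27.] 19.9 [ 64 100  68]
side [315 261] 246 ztop 61 mean [ 432. -149.] rect [ 432. -149.] [25. 25.] 33.3 [133  81  70]
side [327 334] 597 ztop 58 mean [ 357. -283.] rect [ 358. -282.] [26. 50.] 73.1 [123 123 123]
side blue [353 185] 2066 [644. -11.] [110. 169.] 14.5 z [ 0.4  3.3 20.3]
side red [432 316] 4109 [ 549. -355.] [169. 108.] 76.6 z [ 0.8  3.3 20.5]
side grey [233 120] 1995 [544. 363.] [177. 110.] 88.9 z [ 0.6  4.2 20.3]
bench z -0.15361007703268115 -1.7731829904347478
```

View pics/crop_top.png

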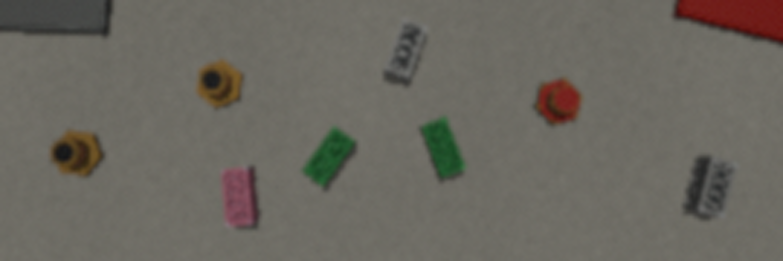

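View pics/crop_side.png

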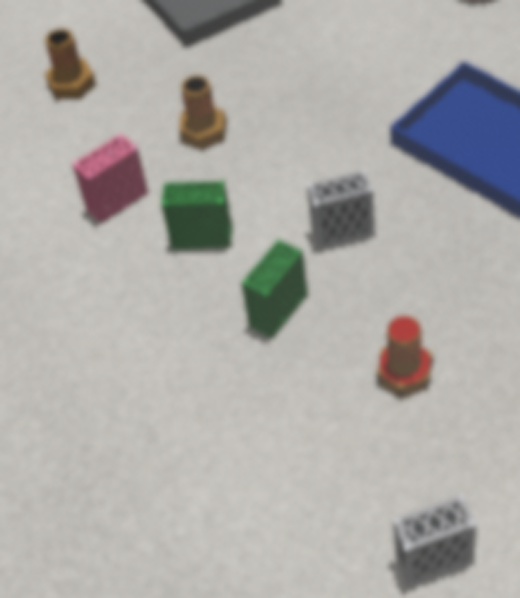

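The crops confirm it: the two all-brass fittings have black bores, one fitting has a red top and ring, and two blocks are silver. The green and pink blocks stay put. The two cameras agree to about 5 mm and the sizes match, so I'll use the averages.

| Item | Position (x, y) or angle |
|---|---|
| FR1 | (376.5, 301) |
| FR2 | (443.5, 172) |
| L1 | (476.5, -1), y-axis 71° |
| FL | (432.5, -147) |
| L2 | (358, -281.5), y-axis 73° |
| Grey tray | (544, 365) |
| Blue tray | (644, -9.5), x-axis 14° |
| Red tray | (549.5, -352) |

I'll hold the jaw axis at 72° for every move.

```bash
cat > d.py <<'E'
import sys,numpy as np
from scipy.spatial.transform import Rotation as R
from workcell import ctrl
x,y,z=map(float,sys.argv[1:4]); phi=np.radians(float(sys.argv[4]) if len(sys.argv)>4 else 72)
o=ctrl.get_obs(); r=R.from_rotvec(o["orientation"])
ty=np.array([np.cos(phi),np.sin(phi),0]); tz=np.array([0,0,-1.]); tx=np.cross(ty,tz)
g=R.from_matrix(np.stack([tx,ty,tz],1))
print("t",round(o["t"],2),"pos",o["ee_pos"].round(1),"w",round(o["width"],1),"F",o["ft_force"].round(1),"j6",o["qpos"][5].round(2))
print("d tool(now)",r.inv().apply(np.array([x,y,z])-o["ee_pos"]).round(1),"d tool(goal axes)",g.inv().apply(np.array([x,y,z])-o["ee_pos"]).round(1),"rot",(r.inv()*g).as_rotvec().round(4))
E
python3 d.py 376.5 301 150
```

```text
t 0.1 pos [261.3 567.2 222. ] w 88.1 F [-0.7 -0.1  0.2] j6 -0.02
d tool(now) [-216.  -193.5   72.2] d tool(goal axes) [-191.8 -217.6   72. ] rot [-1.400e-03 -1.000e-04 -1.177e-01]
```

move_arm([
  [0,0,0,0,0,-0.118],
  [-24,-27,0,0,0,0],
  [-24,-27,0,0,0,0],
  [-24,-27,0,0,0,0],
  [-24,-27,0,0,0,0],
], hand=-0.2)

```text
t: 0.52
ee_pos: [318.4, 436.0, 219.6]
orientation: [-0.468, -3.105, 0.002]
ft_force: [-0.7, 0.5, -0.5]
width: 58.0
```

move_arm([
  [-24,-27,0,0,0,0],
  [-24,-27,0,0,0,0],
  [-24,-27,0,0,0,0],
  [-20,-24,10,0,0,0],
  [0,0,30,0,0,0],
])

```text
t: 0.93
ee_pos: [379.9, 299.3, 182.2]
orientation: [0.47, 3.102, 0.003]
ft_force: [0.6, 2.1, 0.2]
width: 52.6
```

```bash
python3 d.py 376.5 301 23
```

```text
t 0.93 pos [379.9 299.3 182.2] w 52.6 F [0.6 2.1 0.2] j6 -0.63
d tool(now) [4.300e+00 1.000e-01 1.591e+02] d tool(goal axes) [  3.8   0.5 159.2] rot [0.0027 0.0035 0.0136]
```

move_arm([
  [4,0,38,0.003,0.003,0.013],
  [0,0,38,0,0,0],
  [0,0,38,0,0,0],
  [0,0,30,0,0,0],
  [0,0,5,0,0,0],
])

```text
t: 1.35
ee_pos: [377.9, 297.1, 27.0]
orientation: [0.502, 3.099, 0.003]
ft_force: [-0.7, -0.4, -0.3]
width: 52.8
```

```bash
python3 d.py 376.5 301 23
```

```text
t 1.35 pos [377.9 297.1  27. ] w 52.8 F [-0.7 -0.4 -0.3] j6 -0.61
d tool(now) [2.6 3.2 4. ] d tool(goal axes) [2.5 3.3 4. ] rot [ 0.002   0.0023 -0.0072]
```

move_arm([
  [2.5,3.2,3,0,0,-0.007],
  [0,0,0.5,0,0,0],
])

```text
t: 1.52
ee_pos: [375.3, 300.2, 22.0]
orientation: [-0.491, -3.102, 0.003]
ft_force: [0.6, -0.3, 0.0]
width: 52.4
```

move_arm([
  [0,0,0,0,0,0],
  [0,0,0,0,0,0],
  [0,0,0,0,0,0],
  [0,0,0,0,0,0],
  [0,0,0,0,0,0],
], hand=1)

```text
t: 1.93
ee_pos: [378.4, 303.4, 28.0]
orientation: [0.488, 3.097, 0.008]
ft_force: [1.0, 0.2, -2.1]
width: 25.8
```

```bash
python3 d.py 544 405 120
python3 - <<'E'
from workcell import eyes
import cv2
cv2.imwrite("pics/g1.png",cv2.resize(eyes.get_image("side")["frame"][60:260,100:400,::-1],None,fx=2.5,fy=2.5))
E
```

```text
t 1.93 pos [378.4 303.4  28. ] w 25.8 F [ 1.   0.2 -2.1] j6 -0.61
d tool(now) [-126.8  148.1  -90.4] d tool(goal axes) [-126.1  147.8  -92. ] rot [0.0061 0.0051 0.0014]
```

View pics/g1.png

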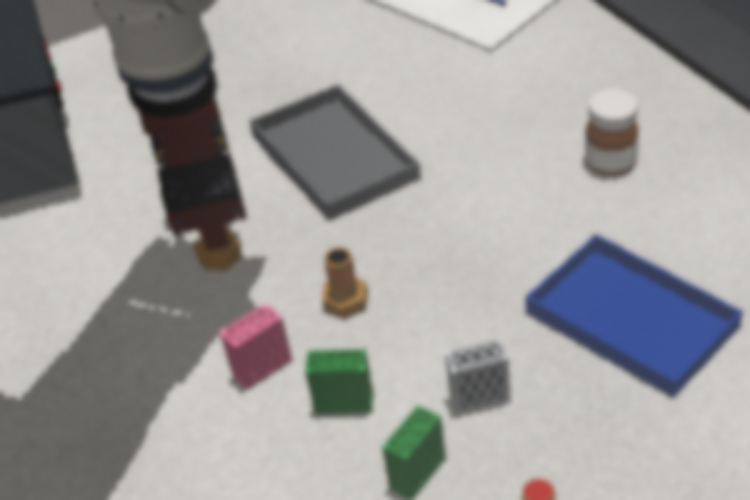

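The fitting is held (25.8 mm wide, which matches the shank). I'll lift it and carry it to the grey tray.

move_arm([
  [0,0,-25,0,0,0],
  [0,0,-30,0,0,0],
  [0,0,-30,0,0,0],
  [-10,12,-5,0,0,0],
  [-22,26,0,0,0,0],
])

```text
t: 2.4
ee_pos: [413.3, 324.6, 120.4]
orientation: [-0.488, -3.1, 0.006]
ft_force: [-0.5, -0.2, -2.7]
width: 25.7
```

move_arm([
  [-22,26,0,0,0,0],
  [-22,26,0,0,0,0],
  [-22,26,0,0,0,0],
  [-18,20,0,0,0,0],
  [-5,6,0,0,0,0],
])

```text
t: 2.82
ee_pos: [537.3, 400.5, 123.4]
orientation: [0.488, 3.102, 0.001]
ft_force: [0.5, 0.0, -2.9]
width: 25.2
```

```bash
python3 d.py 544 405 30
```

```text
t 2.82 pos [537.3 400.5 123.4] w 25.2 F [ 0.5  0.  -2.9] j6 -0.63
d tool(now) [-4.8  6.2 93.4] d tool(goal axes) [-5.   6.3 93.4] rot [0.0008 0.0015 0.0018]
```

move_arm([
  [-5,6,25,0,0,0],
  [0,0,30,0,0,0],
  [0,0,25,0,0,0],
  [0,0,3,0,0,0],
])

```text
t: 3.15
ee_pos: [547.0, 406.3, 39.9]
orientation: [0.489, 3.098, 0.007]
ft_force: [-1.2, -1.0, -2.9]
width: 25.2
```

```bash
python3 d.py 544 405 27
```

```text
t 3.15 pos [547.  406.3  39.9] w 25.2 F [-1.2 -1.  -2.9] j6 -0.64
d tool(now) [ 2.5 -2.3 12.8] d tool(goal axes) [ 2.4 -2.2 12.9] rot [0.0051 0.0046 0.001 ]
```

move_arm([
  [2,-2,6,0.005,0.004,0],
  [0,0,1.5,0,0,0],
])

```text
t: 3.32
ee_pos: [542.9, 404.0, 31.6]
orientation: [-0.49, -3.101, 0.004]
ft_force: [-0.1, 0.0, -2.6]
width: 25.4
```

move_arm([
  [0,0,2,0,0,0],
  [0,0,1,0,0,0],
])

```text
t: 3.48
ee_pos: [543.1, 404.3, 32.1]
orientation: [-0.49, -3.102, 0.002]
ft_force: [-0.3, 1.5, -3.2]
width: 25.3
```

move_arm([
  [0,0,2,0,0,0],
  [0,0,2,0,0,0],
])

```text
t: 3.65
ee_pos: [543.8, 405.0, 31.4]
orientation: [0.489, 3.102, 0.001]
ft_force: [-4.1, -3.5, 12.2]
width: 25.7
```

move_arm([
  [0,0,2,0,0,0],
  [0,0,2,0,0,0],
])

```text
t: 3.82
ee_pos: [543.7, 405.0, 31.4]
orientation: [0.489, 3.102, 0.001]
ft_force: [-4.6, -3.7, 11.0]
width: 25.4
```

It has touched the tray floor (12 N up at z 31). Releasing.

move_arm([
  [0,0,0,0,0,0],
  [0,0,0,0,0,0],
  [0,0,0,0,0,0],
  [0,0,0,0,0,0],
], hand=-0.2)

```text
t: 4.15
ee_pos: [545.4, 406.2, 34.9]
orientation: [0.488, 3.098, 0.007]
ft_force: [-0.0, 0.4, 0.5]
width: 48.7
```

```bash
python3 d.py 443.5 172 110
```

```text
t 4.15 pos [545.4 406.2  34.9] w 48.7 F [-0.   0.4  0.5] j6 -0.63
d tool(now) [  24.6 -253.8  -76.6] d tool(goal axes) [  24.5 -254.2  -75.1] rot [0.0054 0.0048 0.0016]
```

move_arm([
  [0,0,-30,0.005,0.004,0],
  [0,0,-35,0,0,0],
  [0,0,-15,0,0,0],
  [4,-38,0,0,0,0],
  [4,-38,0,0,0,0],
])

```text
t: 4.57
ee_pos: [516.8, 340.6, 117.5]
orientation: [0.482, 3.1, 0.007]
ft_force: [-0.5, -0.7, -1.0]
width: 52.6
```

move_arm([
  [4,-40,0,0,0,0],
  [4,-40,0,0,0,0],
  [4,-40,0,0,0,0],
  [4,-38,0,0,0,0],
  [1,-10,0,0,0,0],
])

```text
t: 4.98
ee_pos: [444.9, 178.6, 117.6]
orientation: [0.478, 3.097, 0.01]
ft_force: [-0.4, 0.2, -0.1]
width: 53.0
```

```bash
python3 d.py 443.5 172 23
```

```text
t 4.98 pos [444.9 178.6 117.6] w 53.0 F [-0.4  0.2 -0.1] j6 -0.91
d tool(now) [-0.  -7.4 94.5] d tool(goal axes) [-0.7 -6.7 94.6] rot [0.0073 0.0064 0.0077]
```

move_arm([
  [0,-6,20,0.007,0.006,0.007],
  [0,0,30,0,0,0],
  [0,0,30,0,0,0],
  [0,0,6,0,0,0],
])

```text
t: 5.32
ee_pos: [446.8, 171.2, 33.1]
orientation: [0.498, 3.092, 0.009]
ft_force: [0.2, -1.0, 0.8]
width: 52.6
```

```bash
python3 d.py 443.5 172 23
```

```text
t 5.32 pos [446.8 171.2  33.1] w 52.6 F [ 0.2 -1.   0.8] j6 -0.91
d tool(now) [ 3.5 -0.4 10.1] d tool(goal axes) [ 3.4 -0.3 10.1] rot [ 0.0069  0.0089 -0.0052]
```

move_arm([
  [3,0,7,0.007,0.009,-0.005],
  [0,0,2.5,0,0,0],
])

```text
t: 5.48
ee_pos: [444.1, 172.6, 22.5]
orientation: [-0.491, -3.1, 0.002]
ft_force: [0.2, -0.5, -0.0]
width: 52.6
```

move_arm([
  [0,0,0.7,0,0,0],
  [0,0,0.7,0,0,0],
  [0,0,0.7,0,0,0],
  [0,0,0.7,0,0,0],
  [0,0,0.7,0,0,0],
], hand=1)

```text
t: 5.9
ee_pos: [446.6, 174.6, 21.9]
orientation: [0.488, 3.102, 0.001]
ft_force: [-2.0, -2.8, 6.3]
width: 25.7
```

```bash
python3 d.py 544 325 120
```

```text
t 5.9 pos [446.6 174.6  21.9] w 25.7 F [-2.  -2.8  6.3] j6 -0.91
d tool(now) [-46.7 173.2 -97.8] d tool(goal axes) [-46.1 173.2 -98.1] rot [0.0012 0.0015 0.0021]
```

move_arm([
  [0,0,-25,0,0,0],
  [0,0,-35,0,0,0],
  [0,0,-35,0,0,0],
  [-9,34,0,0,0,0],
  [-9,34,0,0,0,0],
])

```text
t: 6.32
ee_pos: [479.1, 230.0, 120.7]
orientation: [-0.493, -3.097, 0.006]
ft_force: [1.3, 0.0, -3.6]
width: 25.8
```

move_arm([
  [-9,36,0,0,0,0],
  [-9,34,0,0,0,0],
  [-7,25,0,0,0,0],
  [0,0,0,0,0,0],
])

```text
t: 6.65
ee_pos: [538.1, 321.1, 124.6]
orientation: [0.493, 3.101, 0.006]
ft_force: [-0.5, -0.2, -2.3]
width: 26.0
```

```bash
python3 d.py 544 325 30
```

```text
t 6.65 pos [538.1 321.1 124.6] w 26.0 F [-0.5 -0.2 -2.3] j6 -0.74
d tool(now) [-4.2  5.2 94.6] d tool(goal axes) [-4.4  5.5 94.6] rot [ 0.0038  0.0015 -0.0013]
```

move_arm([
  [-4,5,25,0.003,0,0],
  [0,0,35,0,0,0],
  [0,0,28,0,0,0],
  [0,0,3,0,0,0],
])

```text
t: 6.98
ee_pos: [545.7, 327.5, 33.7]
orientation: [0.488, 3.096, 0.008]
ft_force: [-1.3, 0.2, -3.5]
width: 25.8
```

move_arm([
  [0,0,3,0,0,0],
  [0,0,2,0,0,0],
])

```text
t: 7.15
ee_pos: [544.1, 326.2, 27.6]
orientation: [0.489, 3.1, 0.003]
ft_force: [-0.0, -0.7, -3.2]
width: 25.2
```

move_arm([
  [0,0,2,0,0,0],
  [0,0,2,0,0,0],
  [0,0,2,0,0,0],
])

```text
t: 7.4
ee_pos: [544.6, 326.1, 25.9]
orientation: [0.49, 3.098, 0.005]
ft_force: [-5.8, -2.7, 12.1]
width: 25.7
```

Contact at z 26, as expected. Releasing and rising, then on to L1.

move_arm([
  [0,0,0,0,0,0],
  [0,0,0,0,0,0],
  [0,0,0,0,0,0],
  [0,0,0,0,0,0],
  [0,0,-10,0,0,0],
], hand=-0.2)

```text
t: 7.82
ee_pos: [547.3, 327.3, 41.2]
orientation: [0.489, 3.092, 0.013]
ft_force: [-0.9, 0.4, 0.4]
width: 52.1
```

```bash
python3 d.py 476.5 -1 120
```

```text
t 7.82 pos [547.3 327.3  41.2] w 52.1 F [-0.9  0.4  0.4] j6 -0.74
d tool(now) [ -34.8 -333.3  -81.8] d tool(goal axes) [ -34.1 -334.1  -78.8] rot [0.0098 0.0095 0.0002]
```

move_arm([
  [0,0,-30,0.01,0.009,0],
  [0,0,-35,0,0,0],
  [0,0,-14,0,0,0],
  [-4,-40,0,0,0,0],
  [-4,-40,0,0,0,0],
])

```text
t: 8.23
ee_pos: [533.7, 253.9, 129.4]
orientation: [0.481, 3.096, 0.009]
ft_force: [-0.2, -0.6, -0.0]
width: 52.6
```

move_arm([
  [-4,-40,0,0,0,0],
  [-4,-40,0,0,0,0],
  [-4,-40,0,0,0,0],
  [-4,-40,0,0,0,0],
  [-4,-40,0,0,0,0],
])

```text
t: 8.65
ee_pos: [492.7, 51.8, 134.1]
orientation: [0.47, 3.087, 0.016]
ft_force: [1.5, -0.8, 0.3]
width: 52.5
```

```bash
python3 d.py 476.5 -1 100
```

```text
t 8.65 pos [492.7  51.8 134.1] w 52.5 F [ 1.5 -0.8  0.3] j6 -1.2
d tool(now) [  0.4 -55.7  33.4] d tool(goal axes) [ -0.9 -55.3  34.1] rot [0.0133 0.0173 0.0117]
```

move_arm([
  [0,-30,0,0.013,0.017,0.012],
  [0,-25,10,0,0,0],
  [0,0,20,0,0,0],
])

```text
t: 8.9
ee_pos: [476.5, -8.6, 108.9]
orientation: [0.499, 3.093, 0.0]
ft_force: [0.6, 1.0, -0.5]
width: 52.6
```

```bash
python3 d.py 476.5 -1 21
```

```text
t 8.9 pos [476.5  -8.6 108.9] w 52.6 F [ 0.6  1.  -0.5] j6 -1.29
d tool(now) [ 3.1  7.1 87.8] d tool(goal axes) [ 2.3  7.3 87.9] rot [ 0.0014  0.0086 -0.0057]
```

move_arm([
  [2,6,15,0.001,0.008,-0.005],
  [0,0,25,0,0,0],
  [0,0,30,0,0,0],
  [0,0,8,0,0,0],
])

```text
t: 9.23
ee_pos: [479.5, -5.5, 32.0]
orientation: [0.501, 3.092, 0.002]
ft_force: [-0.8, 0.5, -0.3]
width: 52.5
```

```bash
python3 d.py 476.5 -1 21
```

```text
t 9.23 pos [479.5  -5.5  32. ] w 52.5 F [-0.8  0.5 -0.3] j6 -1.29
d tool(now) [ 4.4  3.3 11. ] d tool(goal axes) [ 4.2  3.4 11. ] rot [ 0.0027  0.0088 -0.0068]
```

move_arm([
  [4,3,8,0.002,0.008,-0.006],
  [0,0,2.5,0,0,0],
])

```text
t: 9.4
ee_pos: [476.4, -1.3, 20.9]
orientation: [-0.493, -3.101, -0.001]
ft_force: [-0.1, -0.6, -0.2]
width: 52.6
```

move_arm([
  [0,0,0.7,0,0,0],
  [0,0,0.7,0,0,0],
  [0,0,0.7,0,0,0],
  [0,0,0.7,0,0,0],
  [0,0,0.7,0,0,0],
], hand=1)

```text
t: 9.82
ee_pos: [479.0, -0.5, 20.8]
orientation: [0.489, 3.099, 0.002]
ft_force: [-1.2, 0.3, 2.3]
width: 23.5
```

```bash
python3 d.py 634 31 120
```

```text
t 9.82 pos [479.   -0.5  20.8] w 23.5 F [-1.2  0.3  2.3] j6 -1.28
d tool(now) [-138.1   77.9  -98.5] d tool(goal axes) [-137.6   77.9  -99.2] rot [0.0017 0.0038 0.0009]
```

move_arm([
  [0,0,-25,0,0,0],
  [0,0,-35,0,0,0],
  [0,0,-35,0,0,0],
  [-27,15,0,0,0,0],
  [-32,18,0,0,0,0],
])

```text
t: 10.23
ee_pos: [538.1, 12.1, 120.3]
orientation: [-0.491, -3.098, 0.001]
ft_force: [0.7, -1.4, -1.6]
width: 23.6
```

move_arm([
  [-32,18,0,0,0,0],
  [-32,18,0,0,0,0],
  [-8,5,0,0,0,0],
  [0,0,0,0,0,0],
])

```text
t: 10.57
ee_pos: [629.4, 30.6, 124.9]
orientation: [0.491, 3.096, 0.003]
ft_force: [-0.6, -0.2, -2.3]
width: 23.8
```

```bash
python3 d.py 634 31 30
```

```text
t 10.57 pos [629.4  30.6 124.9] w 23.8 F [-0.6 -0.2 -2.3] j6 -1.23
d tool(now) [-3.7  1.5 94.9] d tool(goal axes) [-4.3  1.8 94.9] rot [ 0.003   0.0063 -0.0001]
```

move_arm([
  [-4,2,25,0.003,0.006,0],
  [0,0,35,0,0,0],
  [0,0,28,0,0,0],
  [0,0,3,0,0,0],
])

```text
t: 10.9
ee_pos: [633.2, 30.9, 34.0]
orientation: [0.49, 3.099, 0.001]
ft_force: [-2.6, -0.3, -1.2]
width: 23.8
```

move_arm([
  [0,0,3,0,0,0],
  [0,0,2,0,0,0],
])

```text
t: 11.07
ee_pos: [629.8, 30.4, 28.0]
orientation: [-0.491, -3.101, 0.001]
ft_force: [-0.1, 0.9, -2.2]
width: 23.8
```

```bash
python3 d.py 634 31 25
```

```text
t 11.07 pos [629.8  30.4  28. ] w 23.8 F [-0.1  0.9 -2.2] j6 -1.23
d tool(now) [-3.8  1.8  3. ] d tool(goal axes) [-3.8  1.8  3. ] rot [-0.001  -0.0015  0.0001]
```

move_arm([
  [0,0,2,0,0,0],
  [0,0,2,0,0,0],
  [0,0,2,0,0,0],
])

```text
t: 11.32
ee_pos: [630.5, 30.2, 25.1]
orientation: [0.491, 3.101, -0.0]
ft_force: [-0.6, 0.2, -1.9]
width: 23.9
```

move_arm([
  [0,0,2,0,0,0],
  [0,0,2,0,0,0],
])

```text
t: 11.48
ee_pos: [630.7, 30.2, 24.9]
orientation: [0.491, 3.101, -0.0]
ft_force: [-8.4, -0.1, 16.1]
width: 23.5
```

move_arm([
  [0,0,0,0,0,0],
  [0,0,0,0,0,0],
  [0,0,0,0,0,0],
  [0,0,0,0,0,0],
  [0,0,-10,0,0,0],
], hand=-0.2)

```text
t: 11.9
ee_pos: [632.3, 30.2, 37.7]
orientation: [0.491, 3.097, 0.001]
ft_force: [-1.4, 0.7, -0.9]
width: 51.5
```

```bash
python3 d.py 432.5 -147 120
```

```text
t 11.9 pos [632.3  30.2  37.7] w 51.5 F [-1.4  0.7 -0.9] j6 -1.23
d tool(now) [ 134.7 -230.2  -83.6] d tool(goal axes) [ 135.3 -230.3  -82.3] rot [ 0.0017  0.0062 -0.0001]
```

move_arm([
  [0,0,-30,0.001,0.006,0],
  [0,0,-35,0,0,0],
  [0,0,-14,0,0,0],
  [17,-29,0,0,0,0],
  [20,-34,0,0,0,0],
])

```text
t: 12.32
ee_pos: [583.2, -15.8, 124.6]
orientation: [0.483, 3.095, 0.004]
ft_force: [-0.8, -0.6, 0.4]
width: 52.6
```

move_arm([
  [20,-34,0,0,0,0],
  [20,-34,0,0,0,0],
  [20,-34,0,0,0,0],
  [20,-34,0,0,0,0],
  [12,-20,10,0,0,0],
])

```text
t: 12.73
ee_pos: [444.8, -141.0, 118.9]
orientation: [0.475, 3.086, 0.002]
ft_force: [-0.1, -0.3, -0.5]
width: 53.0
```

```bash
python3 d.py 432.5 -147 80
```

```text
t 12.73 pos [ 444.8 -141.   118.9] w 53.0 F [-0.1 -0.3 -0.5] j6 -1.61
d tool(now) [10.6 -9.6 38.6] d tool(goal axes) [ 9.8 -9.5 38.9] rot [0.0045 0.0193 0.0088]
```

move_arm([
  [9,-9,10,0.004,0.019,0.009],
  [0,0,20,0,0,0],
  [0,0,3,0,0,0],
])

```text
t: 12.98
ee_pos: [429.8, -149.9, 86.1]
orientation: [-0.504, -3.1, 0.0]
ft_force: [-0.7, 0.3, -0.5]
width: 52.6
```

```bash
python3 d.py 432.5 -147 22.5
```

```text
t 12.98 pos [ 429.8 -149.9   86.1] w 52.6 F [-0.7  0.3 -0.5] j6 -1.61
d tool(now) [-1.6  3.6 63.6] d tool(goal axes) [-1.6  3.6 63.6] rot [-0.0003 -0.0006 -0.0079]
```

move_arm([
  [-1,3,15,0,0,-0.008],
  [0,0,25,0,0,0],
  [0,0,16,0,0,0],
  [0,0,2,0,0,0],
])

```text
t: 13.32
ee_pos: [436.3, -147.0, 27.4]
orientation: [0.491, 3.101, -0.001]
ft_force: [-0.1, 0.5, -0.5]
width: 52.7
```

```bash
python3 d.py 432.5 -147 22.5
```

```text
t 13.32 pos [ 436.3 -147.    27.4] w 52.7 F [-0.1  0.5 -0.5] j6 -1.61
d tool(now) [ 3.7 -1.1  4.9] d tool(goal axes) [ 3.6 -1.1  4.9] rot [-0.0006  0.0017 -0.0001]
```

move_arm([
  [3,-1,3,0,0,0],
  [0,0,1.5,0,0,0],
])

```text
t: 13.48
ee_pos: [434.2, -146.3, 22.7]
orientation: [0.489, 3.103, -0.001]
ft_force: [-0.5, -0.1, -0.6]
width: 52.4
```

move_arm([
  [0,0,0.7,0,0,0],
  [0,0,0.7,0,0,0],
  [0,0,0.7,0,0,0],
  [0,0,0.7,0,0,0],
  [0,0,0.7,0,0,0],
], hand=1)

```text
t: 13.9
ee_pos: [436.6, -146.4, 22.0]
orientation: [0.488, 3.099, -0.002]
ft_force: [-2.2, 0.7, 10.5]
width: 25.6
```

```bash
python3 d.py 549.5 -352 120
```

```text
t 13.9 pos [ 436.6 -146.4   22. ] w 25.6 F [-2.2  0.7 10.5] j6 -1.61
d tool(now) [-171.  -161.   -97.1] d tool(goal axes) [-170.9 -160.6  -98. ] rot [-0.0007  0.0048  0.0019]
```

move_arm([
  [0,0,-25,0,0,0],
  [0,0,-35,0,0,0],
  [0,0,-35,0,0,0],
  [-22,-20,0,0,0,0],
  [-28,-26,0,0,0,0],
])

```text
t: 14.32
ee_pos: [463.3, -201.0, 119.4]
orientation: [-0.482, -3.097, -0.002]
ft_force: [-0.1, 0.2, -4.2]
width: 25.4
```

move_arm([
  [-28,-26,0,0,0,0],
  [-28,-26,0,0,0,0],
  [-28,-26,0,0,0,0],
  [-24,-23,0,0,0,0],
  [0,0,0,0,0,0],
])

```text
t: 14.73
ee_pos: [540.4, -340.7, 121.5]
orientation: [-0.484, -3.104, 0.003]
ft_force: [0.1, 0.4, -2.6]
width: 25.7
```

```bash
python3 d.py 549.5 -352 30
```

```text
t 14.73 pos [ 540.4 -340.7  121.5] w 25.7 F [ 0.1  0.4 -2.6] j6 -1.84
d tool(now) [-12.1  -7.8  91.6] d tool(goal axes) [-12.2  -7.9  91.5] rot [-0.0021  0.0002  0.0049]
```

move_arm([
  [-11,-8,25,0,0,0],
  [0,0,35,0,0,0],
  [0,0,25,0,0,0],
  [0,0,3,0,0,0],
])

```text
t: 15.07
ee_pos: [549.9, -356.3, 32.0]
orientation: [0.49, 3.099, -0.007]
ft_force: [-1.4, -0.6, -2.9]
width: 25.4
```

move_arm([
  [0,0,2.5,0,0,0],
  [0,0,2,0,0,0],
])

```text
t: 15.23
ee_pos: [548.1, -355.1, 26.0]
orientation: [0.491, 3.103, -0.004]
ft_force: [-6.7, 1.0, 21.2]
width: 25.6
```

move_arm([
  [0,0,2,0,0,0],
  [0,0,2,0,0,0],
  [0,0,2,0,0,0],
])

```text
t: 15.48
ee_pos: [548.6, -355.3, 26.1]
orientation: [0.489, 3.102, -0.006]
ft_force: [-5.7, 1.8, 6.4]
width: 25.7
```

On the floor of the red tray. Releasing.

move_arm([
  [0,0,0,0,0,0],
  [0,0,0,0,0,0],
  [0,0,0,0,0,0],
  [0,0,0,0,0,0],
  [0,0,-10,0,0,0],
], hand=-0.2)

```text
t: 15.9
ee_pos: [551.0, -356.1, 39.5]
orientation: [0.488, 3.096, -0.01]
ft_force: [0.1, 0.6, 0.4]
width: 52.0
```

```bash
python3 d.py 358 -281.5 100
```

```text
t 15.9 pos [ 551.  -356.1   39.5] w 52.0 F [0.1 0.6 0.4] j6 -1.85
d tool(now) [206.   11.4 -62.4] d tool(goal axes) [206.6  11.3 -60.5] rot [-0.0049  0.0087  0.0016]
```

move_arm([
  [0,0,-30,0,0.008,0],
  [0,0,-30,0,0,0],
  [30,2,-3,0,0,0],
  [38,2,0,0,0,0],
  [38,2,0,0,0,0],
])

```text
t: 16.32
ee_pos: [458.6, -320.9, 110.1]
orientation: [0.483, 3.091, -0.017]
ft_force: [0.1, -0.6, 0.3]
width: 52.8
```

move_arm([
  [38,2,0,0,0,0],
  [38,2,0,0,0,0],
  [15,1,0,0,0,0],
])

```text
t: 16.57
ee_pos: [367.7, -285.4, 110.9]
orientation: [0.482, 3.09, -0.019]
ft_force: [-0.3, 0.7, -0.1]
width: 52.7
```

```bash
python3 d.py 358 -281.5 80 73
```

```text
t 16.57 pos [ 367.7 -285.4  110.9] w 52.7 F [-0.3  0.7 -0.1] j6 -1.94
d tool(now) [10.9  1.  30.7] d tool(goal axes) [10.4  0.9 30.9] rot [-0.0097  0.0158 -0.0131]
```

move_arm([
  [9,0.5,15,-0.009,0.015,-0.013],
  [0,0,15,0,0,0],
  [0,0,2,0,0,0],
])

```text
t: 16.82
ee_pos: [355.8, -281.0, 81.5]
orientation: [0.466, 3.104, -0.003]
ft_force: [0.5, -0.6, -0.3]
width: 52.8
```

```bash
python3 d.py 358 -281.5 21 73
```

```text
t 16.82 pos [ 355.8 -281.    81.5] w 52.8 F [ 0.5 -0.6 -0.3] j6 -1.97
d tool(now) [-2.1  0.2 60.5] d tool(goal axes) [-2.2  0.1 60.5] rot [-0.0015  0.0031 -0.0013]
```

move_arm([
  [-1,0,20,0,0,0],
  [0,0,25,0,0,0],
  [0,0,10,0,0,0],
  [0,0,2,0,0,0],
])

```text
t: 17.15
ee_pos: [360.4, -284.1, 26.2]
orientation: [0.465, 3.098, -0.009]
ft_force: [-0.6, -0.1, -0.8]
width: 53.0
```

```bash
python3 d.py 358 -281.5 21 73
```

```text
t 17.15 pos [ 360.4 -284.1   26.2] w 53.0 F [-0.6 -0.1 -0.8] j6 -1.97
d tool(now) [3.1 1.8 5.2] d tool(goal axes) [3.  1.8 5.2] rot [-0.0043  0.01   -0.0015]
```

move_arm([
  [2.5,2,3,-0.004,0.01,0],
  [0,0,2,0,0,0],
])

```text
t: 17.32
ee_pos: [359.2, -281.7, 21.7]
orientation: [-0.466, -3.106, -0.0]
ft_force: [-0.3, -0.3, -0.5]
width: 52.9
```

move_arm([
  [0,0,0.7,0,0,0],
  [0,0,0.7,0,0,0],
  [0,0,0.7,0,0,0],
  [0,0,0.7,0,0,0],
  [0,0,0.7,0,0,0],
], hand=1)

```text
t: 17.73
ee_pos: [361.1, -282.8, 20.6]
orientation: [0.465, 3.104, -0.003]
ft_force: [-2.1, 2.1, 11.8]
width: 23.9
```

```bash
python3 d.py 654 -50 130 73
```

```text
t 17.73 pos [ 361.1 -282.8   20.6] w 23.9 F [-2.1  2.1 11.8] j6 -1.96
d tool(now) [-212.1  308.3 -109.1] d tool(goal axes) [-212.   308.3 -109.4] rot [-0.0016  0.0034 -0.001 ]
```

move_arm([
  [0,0,-25,0,0,0],
  [0,0,-38,0,0,0],
  [0,0,-38,0,0,0],
  [-18,26,0,0,0,0],
  [-22,32,0,0,0,0],
])

```text
t: 18.15
ee_pos: [412.3, -239.5, 124.9]
orientation: [-0.477, -3.103, -0.001]
ft_force: [0.2, -1.8, -1.9]
width: 24.0
```

move_arm([
  [-22,32,0,0,0,0],
  [-22,32,0,0,0,0],
  [-22,32,0,0,0,0],
  [-22,32,0,0,0,0],
  [-22,32,0,0,0,0],
])

```text
t: 18.57
ee_pos: [570.9, -115.4, 128.0]
orientation: [0.484, 3.102, -0.002]
ft_force: [-0.5, -1.5, -1.4]
width: 24.2
```

```bash
python3 d.py 654 -50 120 73
```

```text
t 18.57 pos [ 570.9 -115.4  128. ] w 24.2 F [-0.5 -1.5 -1.4] j6 -1.48
d tool(now) [-59.2  87.6   8.1] d tool(goal axes) [-60.4  86.8   8. ] rot [-0.0007  0.0022 -0.0131]
```

move_arm([
  [-22,32,0,0,0,-0.01],
  [-22,32,0,0,0,0],
  [-8,12,5,0,0,0],
  [0,0,5,0,0,0],
])

```text
t: 18.9
ee_pos: [651.8, -49.6, 118.5]
orientation: [0.459, 3.1, 0.0]
ft_force: [-0.4, -0.7, -1.7]
width: 24.0
```

```bash
python3 d.py 654 -50 30 73
```

```text
t 18.9 pos [651.8 -49.6 118.5] w 24.0 F [-0.4 -0.7 -1.7] j6 -1.37
d tool(now) [-1.6  0.2 88.6] d tool(goal axes) [-2.2  0.3 88.5] rot [0.0012 0.0073 0.003 ]
```

move_arm([
  [-2,0,25,0,0.007,0],
  [0,0,35,0,0,0],
  [0,0,24,0,0,0],
  [0,0,3,0,0,0],
])

```text
t: 19.23
ee_pos: [652.3, -51.0, 28.4]
orientation: [0.456, 3.108, 0.001]
ft_force: [-1.6, -0.5, -2.9]
width: 24.1
```

move_arm([
  [0,0,2.5,0,0,0],
  [0,0,2,0,0,0],
])

```text
t: 19.4
ee_pos: [650.4, -51.7, 24.4]
orientation: [-0.459, -3.105, -0.002]
ft_force: [-5.8, 9.0, 29.8]
width: 23.6
```

move_arm([
  [0,0,2,0,0,0],
  [0,0,2,0,0,0],
  [0,0,2,0,0,0],
])

```text
t: 19.65
ee_pos: [650.5, -52.1, 24.4]
orientation: [-0.463, -3.107, -0.005]
ft_force: [-3.2, 4.2, 8.2]
width: 23.7
```

move_arm([
  [0,0,0,0,0,0],
  [0,0,0,0,0,0],
  [0,0,0,0,0,0],
  [0,0,0,0,0,0],
  [0,0,-10,0,0,0],
], hand=-0.2)

```text
t: 20.07
ee_pos: [650.5, -54.2, 37.3]
orientation: [0.465, 3.105, 0.004]
ft_force: [0.7, 0.8, -0.2]
width: 51.6
```

move_arm([
  [0,0,-30,0,0,0],
  [0,0,-40,0,0,0],
  [0,0,-40,0,0,0],
  [0,0,-20,0,0,0],
  [40,0,0,0,0,0],
])

```text
t: 20.48
ee_pos: [616.9, -44.9, 175.9]
orientation: [0.466, 3.1, 0.003]
ft_force: [0.5, -0.3, 1.3]
width: 52.5
```

move_arm([
  [40,0,0,0,0,0],
  [40,0,0,0,0,0],
  [40,0,0,0,0,0],
  [40,0,0,0,0,0],
  [30,0,0,0,0,0],
])

```text
t: 20.9
ee_pos: [430.7, 11.8, 179.8]
orientation: [0.468, 3.088, 0.004]
ft_force: [-0.3, 1.1, -0.1]
width: 52.6
```

Run:
```python
from workcell import ctrl,eyes
import numpy as np,cv2
from h import cloud
print(ctrl.get_obs()["ee_pos"],ctrl.get_obs()["width"])
for n in ("top","side"):
    d=eyes.get_image(n);P=cloud(d)
    cv2.imwrite(f"pics/{n}_end.png",d["frame"][:,:,::-1])
    m=(P[...,2]>32)&(P[...,2]<90)&(P[...,0]>320)&(P[...,0]<900)&(abs(P[...,1])<450)
    k,l,st,c=cv2.connectedComponentsWithStats(m.astype(np.uint8))
    for i in range(1,k):
        if st[i,4]<15: continue
        q=P[l==i]; zt=np.percentile(q[:,2],90); q=q[q[:,2]>zt-7]
        r=cv2.minAreaRect(q[:,:2].astype(np.float32))
        print(n,c[i].astype(int),"ztop",round(zt,1),"spread",np.ptp(q[:,2]).round(1),np.round(r[0]),np.round(r[1]),round(r[2],1))
```

```text
[430.73350872  11.75894431 179.79820333] 52.62776821592585
top [254 122] ztop 76.6 spread 9.6 [774. 184.] [48. 48.] 27.4
top [399 137] ztop 71.2 spread 9.5 [ 735. -213.] [58. 58.] 64.0
top [339 168] ztop 63.3 spread 9.7 [647. -50.] [24. 52.] 73.2
top [308 174] ztop 63.5 spread 11.9 [628.  31.] [24. 51.] 71.7
top [168 203] ztop 66.1 spread 8.6 [544. 405.] [25. 24.] 31.5
top [197 204] ztop 65.1 spread 8.3 [542. 327.] [25. 24.] 2.3
top [451 208] ztop 66.5 spread 8.3 [ 545. -353.] [23. 25.] 46.2
top [293 269] ztop 59.3 spread 8.9 [377.  68.] [21. 45.] 55.4
top [333 269] ztop 60.0 spread 10.2 [379. -39.] [29. 24.] 22.2
top [261 281] ztop 60.0 spread 9.4 [344. 149.] [46. 24.] 7.3
side [222 101] ztop 64.1 spread 9.5 [541. 403.] [31. 19.] 57.4
side [344 108] ztop 75.0 spread 9.4 [773. 179.] [52. 46.] 50.4
side [337 166] ztop 61.7 spread 10.0 [628.  29.] [28. 51.] 72.3
side [367 183] ztop 61.7 spread 8.9 [646. -54.] [26. 51.] 74.5
side [202 192] ztop 57.9 spread 9.9 [343. 146.] [48. 29.] 6.4
side [449 207] ztop 68.7 spread 9.4 [ 735. -216.] [60. 59.] 87.4
side [234 207] ztop 58.1 spread 9.3 [379.  66.] [27. 51.] 56.3
side [264 235] ztop 58.1 spread 9.0 [388. -38.] [52. 26.] 22.9
side [434 304] ztop 64.8 spread 8.7 [ 544. -357.] [25. 24.] 43.1
```

View pics/side_end.png

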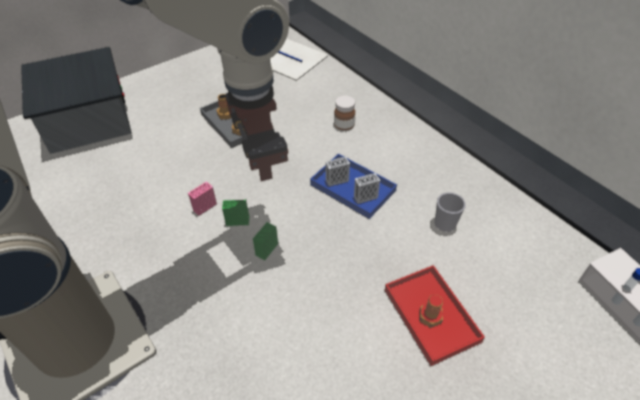

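View pics/top_end.png

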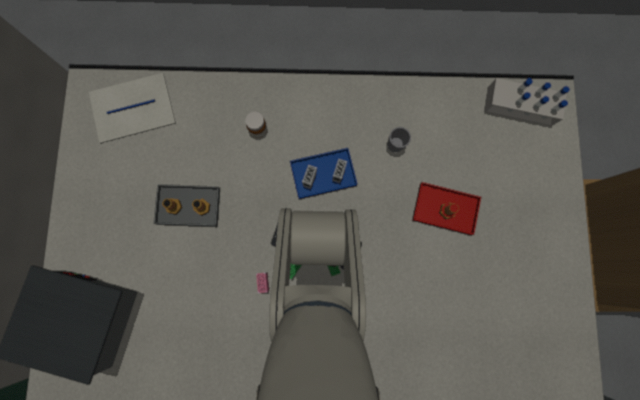

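The final pictures show both lattices in blue, the red-ringed fitting in red and both brass fittings in grey. All five are upright, with tops at 62–66 mm (about 4 mm higher than on the bench). The jar and cup have moved no more than about 1 mm. Handing in.

```bash
python3 -c "
from workcell import ctrl
print(ctrl.close_job())"
```

```text
the job is handed in; nothing more can be done
None
```

All five parts are sorted and the job was handed in at about 21 s. The lattice inserts are in the blue tray, the red-ringed fitting in the red tray, and the two plain brass fittings in the grey tray. No verdict was reported on hand-in.

- **Placement:** in the last pictures from both cameras, every part stands upright within its tray, clear of the walls and of its neighbour. The part tops read 62–66 mm, about 4 mm higher than on the bench, which fits standing on the tray floors. The second grey-tray fitting (the one at y 327) could only be measured from the top camera, because the arm blocked the side view.
- **Bystanders:** the jar and cup measured within about 1–2 mm of where they started. I never reached for the green and pink look-alikes. In the last pictures the arm and its shadow partly hid them; the views that showed them clearly had them within about 2 mm of the start.
- **Discrepancies:**
  - The two cameras differ by up to about 5 mm in y, so I used averages.
  - The first fitting was gripped while the arm drifted up a few mm. I set it down by feeling for contact.
- **Forces:** the highest wrist force I saw was about 30 N, when setting down the last lattice.

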